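# Start the board tester by its keys

### The arm

A 6-joint arm with a two-finger parallel gripper is mounted at the origin on the work surface. World frame = base frame: x ahead of the robot, y to its left, z up, the work surface at z = 0. Lengths are in mm, angles in rad, forces in N, time in s.
With the tool pointing down it reaches from about 350 to 775 mm from the base axis. Payload 7.3 kg.
Tool frame: the origin (TCP) lies at the very end of the fingers, on their centre line; the grasp point (between the pads) lies bot.grasp_offset behind it (bot.grasp_offset is the distance from the TCP to the grasp point, in mm); z points along the fingers, y is the line along which they close (so a half turn about z gives the same grasp; the last joint's range is limited). The gripper opens to 92 mm and grips with 3 to 60 N. Pads are 19 mm wide; open, the fingers measure 130 mm over their backs; the gripper's body (75 mm by 190 mm) begins 47 mm behind the grasp point.
Start: joints at [-1.447, 0.342, 1.524, -0, 1.275, -0.146], TCP at [139.955, -506.021, 226.741] pointing down, gripper open.
Joint ranges: [-2.53, 2.53], [-0.77, 2.02], [0.04, 2.7], [-1, 4.14], [0.28, 2.66], [-3.11, 3.11]. Speed limits (rad/s): [2.57, 2.57, 3.14, 3.14, 3.14, 3.14].

### API

Orientations are given as [roll, pitch, yaw] about the fixed x, y, z axes, in that order (R = Rz(yaw) Ry(pitch) Rx(roll)).
In Python, from plant import bot gives the robot as it stands. The module is installed in compiled form; this text tells all that it offers.
- The arm moves only by the shell command python3 -m handwheel 'ROWS'. ROWS is JSON, a list of rows, each an object of numbers: "claw": the finger opening in mm, from 0 to 91.8; "dx", "dy", "dz": the shift along the tool's x, y, z in mm; "rx", "ry", "rz": the turn, a rotation vector about the tool's x, y, z in rad. A call has 1 to 10 rows; each row shifts and turns the commanded pose from where the row before left it, along the tool's axes as they then stand; what a row does not reach is not made up. A row lasts 1/10 s, in which the tool goes at most 50 mm and 8.59 degrees, less where a joint would pass 70% of its speed; a pose out of reach is approached as far as the arm can. A call is refused whole if a number of a shift passes 50 or a number of a turn 0.15, either way. A call with a gripper value outside its range is refused whole. The fingers move at their own pace and stop on an object; the grip force is fixed at half the most. Time passes only in rows, so rows that do not move let the fingers close. It gives the time, the measured TCP pose, the force and the opening at its end, in the units of the state.
- bot.get_obs(): the state, without advancing time (a new reading comes with each control period).
- bot.capture(name): name is "scene" or "top" or "wrist"; returns a dict with "frame" (480x640x3 uint8, red, green, blue), "camera_matrix" (3x3 intrinsics, pixels), "view" (4x4, takes a point from world to camera coordinates); the wrist camera has in their place "mount" (4x4, takes a point from camera to tool coordinates, whose origin is the TCP and whose axes are the flange's). Camera axes: x right, y down, z forward; pixel columns grow to the right and rows downward; lengths in mm; the calibration is good to about 2 mm. A picture is of the moment at which its call begins: read the wrist's pose just before it. There is no depth.
- bot.close_job(): hands the job in, once; it reports no verdict.
The state is a dict: "time": time; "joint_positions": joint angles; "dq": joint speeds; "tau": joint torques, N m; "tool_pos": TCP position; "tcp_rot": TCP orientation; "contact_force": force on the tool from outside, world axes, zero at the start; "moment": the same for the moment, N m; "grip_width": finger opening in mm.
Only numpy, scipy, OpenCV 4.12 (cv2) and the standard library are available. Lean on these libraries where they do the work, as an engineer would, in place of code of your own. Each camera call takes 0.05 s, during which the arm holds its last target. There are 200 camera calls.

### The job

Start the board tester on the soldering bench: with the fingertips press its blue key, then its yellow key, then its green key, each lightly, and at least half-way down so that it stays down. Leave the red stop key up, and do not disturb the circuit board, the solder spool, the flux jar or the cutters.

Things in the scene. Friction and masses are not known exactly. Their poses are not given: they have to be found in the camera images.
- tester: The board tester: a low grey console fixed to the bench, 190 mm (its x, front to back) x 280 mm (its y) x 40 mm high; origin at the centre of its underside, its front (key side) faces its own -x. Four round keys stand in one row along its y, 50 mm in front of its centre, 65 mm apart, in any order of colours; behind them a black-rimmed nest holds a circuit board.
- blue_top (a point): Centre of the top face of the blue key's cap, a blue disc 30 mm across standing in a black bezel 42 mm across and 6 mm high. The cap's top is 66 mm above (20 mm above the bezel) the bench when fully up. The point sinks with the cap; its z axis points up.
- blue_key (a joint): How far the blue key is pressed down (m): 0 fully up, 0.010 fully down on its stop; it starts within 1 mm of fully up. It resists with 2.5 N at first to 3.5 N at the bottom and stays where it is left; the cap rides on it on a spring that gives 0 to 1 mm while it moves and 1 N per mm more once it is at its stop, and rises again on release; the key counts as pressed beyond 0.005 (half-way).
- blue_unit: The blue key as a whole, fixed on the console's top (40 mm above the bench): bezel and cap; origin at the centre of the bezel's underside, z up. Pushing it with more than 15 N is too hard.
- yellow_top (a point): Centre of the top face of the yellow key's cap, a yellow disc 30 mm across standing in a black bezel 42 mm across and 6 mm high. The cap's top is 66 mm above (20 mm above the bezel) the bench when fully up. The point sinks with the cap; its z axis points up.
- yellow_key (a joint): How far the yellow key is pressed down (m): 0 fully up, 0.010 fully down on its stop; it starts within 1 mm of fully up. It resists with 2.5 N at first to 3.5 N at the bottom and stays where it is left; the cap rides on it on a spring that gives 0 to 1 mm while it moves and 1 N per mm more once it is at its stop, and rises again on release; the key counts as pressed beyond 0.005 (half-way).
- yellow_unit: The yellow key as a whole, fixed on the console's top (40 mm above the bench): bezel and cap; origin at the centre of the bezel's underside, z up. Pushing it with more than 15 N is too hard.
- green_top (a point): Centre of the top face of the green key's cap, a green disc 30 mm across standing in a black bezel 42 mm across and 6 mm high. The cap's top is 66 mm above (20 mm above the bezel) the bench when fully up. The point sinks with the cap; its z axis points up.
- green_key (a joint): How far the green key is pressed down (m): 0 fully up, 0.010 fully down on its stop; it starts within 1 mm of fully up. It resists with 2.5 N at first to 3.5 N at the bottom and stays where it is left; the cap rides on it on a spring that gives 0 to 1 mm while it moves and 1 N per mm more once it is at its stop, and rises again on release; the key counts as pressed beyond 0.005 (half-way).
- green_unit: The green key as a whole, fixed on the console's top (40 mm above the bench): bezel and cap; origin at the centre of the bezel's underside, z up. Pushing it with more than 15 N is too hard.
- red_top (a point): Centre of the top face of the red key's cap, a red disc 30 mm across standing in a black bezel 42 mm across and 6 mm high. The cap's top is 66 mm above (20 mm above the bezel) the bench when fully up. The point sinks with the cap; its z axis points up.
- red_key (a joint): How far the red key is pressed down (m): 0 fully up, 0.010 fully down on its stop; it starts within 1 mm of fully up. It resists with 2.5 N at first to 3.5 N at the bottom and stays where it is left; the cap rides on it on a spring that gives 0 to 1 mm while it moves and 1 N per mm more once it is at its stop, and rises again on release; the key counts as pressed beyond 0.005 (half-way).
- red_unit: The red key as a whole, fixed on the console's top (40 mm above the bench): bezel and cap; origin at the centre of the bezel's underside, z up. Pushing it with more than 15 N is too hard.
- board_mid (a point): Centre of the loose green circuit board, 55 x 88 x 4 mm with parts up to 8 mm tall on it, lying in the nest on the console, 45 mm behind the console's centre.
- spool_mid (a point): Centre (21 mm up) of a loose standing metal solder spool, 56 mm across and 42 mm high, to the +y side of the console.
- flux_mid (a point): Centre (35 mm up) of a loose small amber flux jar, 36 mm across and 70 mm high, to the -y side of the console.
- cutters_mid (a point): Middle of the loose red-handled side cutters lying flat behind the console, about 130 mm long, 56 mm wide and 12 mm high.

How it is judged:
By the outcome, as a careful person would: the job done as asked, in the order asked, and still so for the second after the job is handed in, with the robot touching nothing.
It also fails if it takes over 59 s, if anything falls off the work surface, if the arm or the gripper's body presses on something with over 40 N, if the wrist force passes 120 N, or if a joint passes its speed limit or range.

## Working session

There is one attempt and no reset: what is moved stays moved. The work goes in short steps, Python scripts to look and compute and a shell command to move; the robot and the scene stay as the last step left them, time stands still between calls to the robot, and variables do not carry over. Pictures are saved under pics/ and viewed, on a budget of 10 in all, crops included, one or two more only if the job needs it, and the job is handed in when it is done.

```bash
mkdir -p pics
python3 - <<'E'
from plant import bot
import cv2,numpy as np,pickle
o=bot.get_obs();print({k:np.round(v,3).tolist() for k,v in o.items()},bot.grasp_offset)
d={}
for n in("scene","top"):
    c=bot.capture(n);d[n]=c;cv2.imwrite(f"pics/{n}0.png",c["frame"][:,:,::-1]);print(n,c["camera_matrix"].tolist(),np.round(c["view"],4).tolist())
pickle.dump(d,open("c.pkl","wb"))
E
```

```text
{'time': 0.0, 'joint_positions': [-1.447, 0.343, 1.525, 0.0, 1.275, -0.146], 'dq': [-0.0, 0.001, -0.001, 0.001, 0.001, -0.0], 'tau': [0.0, -43.124, -24.422, 0.072, 0.056, -0.0], 'tool_pos': [139.897, -505.588, 226.039], 'tcp_rot': [-3.14, -0.0, 0.27], 'contact_force': [0.076, 0.437, 0.03], 'moment': [-0.01, 0.013, -0.027], 'grip_width': 92.266} 18.8
scene [[484.58390065930075, 0.0, 327.76960246206977], [0.0, 484.58390065930075, 239.97713466020667], [0.0, 0.0, 1.0]] [[0.7424, 0.6699, -0.0114, -488.8048], [0.408, -0.4655, -0.7854, -179.2691], [-0.5314, 0.5784, -0.6189, 1137.3952], [0.0, 0.0, 0.0, 1.0]]
top [[492.8472973327922, 0.0, 324.92338711366443], [0.0, 492.8472973327922, 240.99954830519553], [0.0, 0.0, 1.0]] [[-0.0172, -0.9998, -0.0084, 29.749], [-0.9964, 0.0178, -0.083, 615.4553], [0.0832, 0.007, -0.9965, 874.7226], [0.0, 0.0, 0.0, 1.0]]
```

View pics/top0.png

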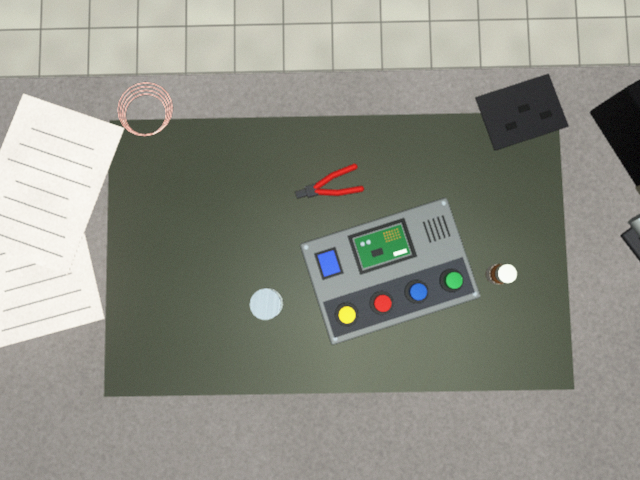

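View pics/scene0.png

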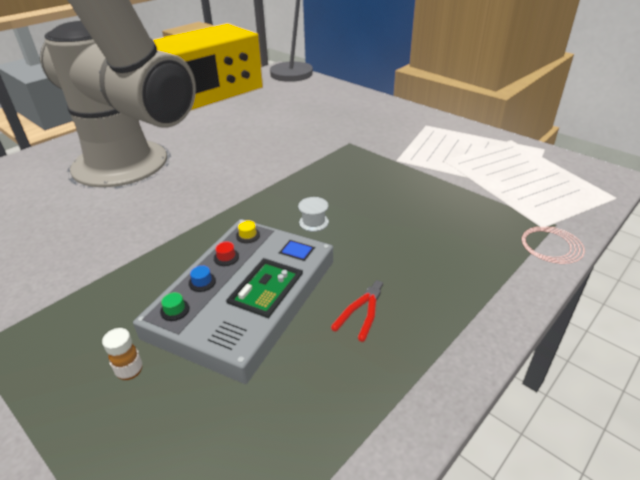

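Top view: yellow (347,315), red (383,303), blue (419,292), green (454,280), spool (266,304), jar (503,273). The scene view shows the same order of keys: yellow, red, blue, green.

Run:
```python
import pickle,cv2,numpy as np
d=pickle.load(open("c.pkl","rb"))
seeds={"top":dict(yellow=(347,315),red=(383,303),blue=(419,292),green=(454,280)),
"scene":dict(yellow=(247,229),red=(225,249),blue=(201,274),green=(173,299))}
P={}
for n,s in seeds.items():
    c=d[n];K=c["camera_matrix"];V=c["view"];R,t=V[:3,:3],V[:3,3]
    for k,(u,v) in s.items():
        if n=="top":
            hsv=cv2.cvtColor(c["frame"],cv2.COLOR_RGB2HSV)
            w=hsv[v-14:v+15,u-14:u+15];m=((w[...,1]>150)&(w[...,2]>100)).astype(np.uint8)
            M=cv2.moments(m,True);u,v=u-14+M["m10"]/M["m00"],v-14+M["m01"]/M["m00"];a=M["m00"]
        r=R.T@np.linalg.inv(K)@[u,v,1];o=-R.T@t
        p=o+r*(66-o[2])/r[2];P[n,k]=p
        print(n,k,np.round([u,v],1),np.round(p,1),a if n=="top" else "")
T=np.array([P["top",k] for k in("yellow","red","blue","green")])[:,:2]
print(np.diff(T,axis=0),np.linalg.norm(np.diff(T,axis=0),axis=1)); e=T[3]-T[0];print("yaw",np.arctan2(e[0],-e[1]))
x=np.array([np.cos(.27),np.sin(.27)]);y=np.array([np.sin(.27),-np.cos(.27)])
c=np.array([139.9,-505.6])
for k,q in zip("yrbg",T):print(k,np.hypot(*q),"tool dx,dy",(q-c)@x,(q-c)@y)
```

```text
top yellow [346.6 314.4] [484.9 -16.4  66. ] 247.0
top red [382.3 302.9] [503.6 -78.4  66. ] 240.0
top blue [418.  291.4] [ 522.3 -140.6   66. ] 236.0
top green [453.4 279.7] [ 541.3 -202.5   66. ] 216.0
scene yellow [247 229] [495.4 -22.4  66. ] 
scene red [225 249] [509.8 -80.8  66. ] 
scene blue [201 274] [ 529.9 -142.5   66. ] 
scene green [173 299] [ 543.4 -201.1   66. ] 
[[ 18.75775689 -61.98144724]
 [ 18.69686674 -62.19360529]
 [ 18.98032191 -61.86754925]] [64.75765009 64.94318567 64.71357098]
yaw 0.2945220435182079
y 485.16681663807117 tool dx,dy 462.97256988525 -379.4465067768988
r 509.71132502958676 tool dx,dy 464.51834958637085 -314.7073083717316
b 540.9320930973497 tool dx,dy 465.9488559107959 -249.77987952497597
g 577.9440557589512 tool dx,dy 467.73951747446 -185.09108759998642
```

The 65 mm spacing, the reach and the heights all fit. I'll move over blue with the claw closed.

```bash
python3 -m handwheel '[{"claw":0,"dx":42,"dy":-22.5},{"claw":0,"dx":42,"dy":-22.5},{"claw":0,"dx":42,"dy":-22.5},{"claw":0,"dx":42,"dy":-22.5},{"claw":0,"dx":42,"dy":-22.5},{"claw":0,"dx":42,"dy":-22.5},{"claw":0,"dx":42,"dy":-22.5},{"claw":0,"dx":42,"dy":-22.5},{"claw":0,"dx":42,"dy":-22.5},{"claw":0,"dx":42,"dy":-22.5}]'
python3 -m handwheel '[{"claw":0,"dx":23,"dy":-12.5},{"claw":0,"dx":23,"dy":-12.5},{"claw":0,"rz":-0.025,"dz":30},{"claw":0,"dz":30},{"claw":0},{"claw":0},{"claw":0}]'
cat > look.py <<'E'
import sys,cv2,numpy as np
from scipy.spatial.transform import Rotation as Ro
from plant import bot
P=dict(yellow=(484.9,-16.4,66),red=(503.6,-78.4,66),blue=(522.3,-140.6,66),green=(541.3,-202.5,66))
o=bot.get_obs();R=Ro.from_euler("xyz",o["tcp_rot"]).as_matrix();t=np.array(o["tool_pos"])
print(o["time"],np.round(t,1),np.round(o["tcp_rot"],3),np.round(o["contact_force"],2),round(o["grip_width"],1))
for k,p in P.items():print(k,"tool shift",np.round(R.T@(np.array(p)-t),1))
c=bot.capture("wrist");M=np.array(c["mount"]);K=c["camera_matrix"];f=c["frame"][:,:,::-1].copy()
for k,p in P.items():
    q=M[:3,:3].T@(R.T@(np.array(p)-t)-M[:3,3]);u=K@q;print(k,"pix",np.round(u[:2]/u[2],1),"depth",q[2])
    if q[2]>0:cv2.drawMarker(f,tuple(int(round(x)) for x in u[:2]/u[2]),(255,255,255),0,8,1)
cv2.imwrite(f"pics/{sys.argv[1]}.png",f)
E
python3 look.py w1
```

```text
0.1 [ 139.9 -505.6  226.1] [-3.14 -0.    0.27] [ 0.71 -0.56 -0.13] 92.1
yellow tool shift [ 462.9 -379.4  160.7]
red tool shift [ 464.4 -314.6  160.6]
blue tool shift [ 465.8 -249.7  160.6]
green tool shift [ 467.6 -185.   160.5]
yellow pix [-560.2 -821.5] depth 185.48697744005068
red pix [-411.6 -827.9] depth 184.93920901722657
blue pix [-261.5 -834.1] depth 184.4076459130947
green pix [-111.4 -841.9] depth 183.76239380604665invalid input at $[0]: expected keys claw, dx, dy, dz, rx, ry, rz
invalid input at $[0]: expected keys claw, dx, dy, dz, rx, ry, rz
```

View pics/w1.png

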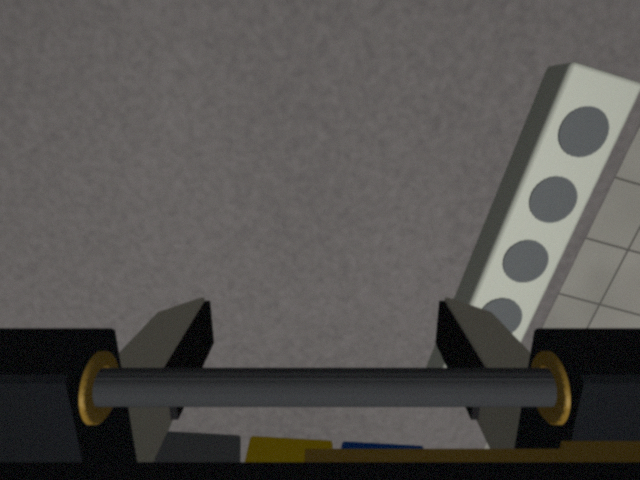

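Both moves were refused because every row needs all the keys. The wrist image therefore shows only the bare bench beside the start pose and a clutter strip. I'll retry with full rows.

```bash
python3 -m handwheel '[{"claw":0,"dx":42,"dy":-22.5,"dz":0,"rx":0,"ry":0,"rz":0},{"claw":0,"dx":42,"dy":-22.5,"dz":0,"rx":0,"ry":0,"rz":0},{"claw":0,"dx":42,"dy":-22.5,"dz":0,"rx":0,"ry":0,"rz":0},{"claw":0,"dx":42,"dy":-22.5,"dz":0,"rx":0,"ry":0,"rz":0},{"claw":0,"dx":42,"dy":-22.5,"dz":0,"rx":0,"ry":0,"rz":0},{"claw":0,"dx":42,"dy":-22.5,"dz":0,"rx":0,"ry":0,"rz":0},{"claw":0,"dx":42,"dy":-22.5,"dz":0,"rx":0,"ry":0,"rz":0},{"claw":0,"dx":42,"dy":-22.5,"dz":0,"rx":0,"ry":0,"rz":0},{"claw":0,"dx":42,"dy":-22.5,"dz":0,"rx":0,"ry":0,"rz":0},{"claw":0,"dx":42,"dy":-22.5,"dz":0,"rx":0,"ry":0,"rz":0}]' && python3 -m handwheel '[{"claw":0,"dx":23,"dy":-12.5,"dz":0,"rx":0,"ry":0,"rz":0},{"claw":0,"dx":23,"dy":-12.5,"dz":0,"rx":0,"ry":0,"rz":0},{"claw":0,"dx":0,"dy":0,"dz":30,"rx":0,"ry":0,"rz":-0.025},{"claw":0,"dx":0,"dy":0,"dz":30,"rx":0,"ry":0,"rz":0},{"claw":0,"dx":0,"dy":0,"dz":0,"rx":0,"ry":0,"rz":0},{"claw":0,"dx":0,"dy":0,"dz":0,"rx":0,"ry":0,"rz":0}]' && python3 look.py w2
```

```text
time: 1.15
tool_pos: [485.9, -175.5, 226.6]
tcp_rot: [3.142, 0.0, 0.27]
contact_force: [0.1, -1.0, 0.3]
grip_width: 16.6
time: 1.75
tool_pos: [522.4, -140.9, 166.9]
tcp_rot: [-3.141, 0.001, 0.295]
contact_force: [-0.5, -1.5, -0.1]
grip_width: -0.2
1.75 [ 522.4 -140.9  166.9] [-3.141e+00  1.000e-03  2.950e-01] [-0.52 -1.47 -0.08] -0.2
yellow tool shift [   0.3 -130.   101. ]
red tool shift [  0.2 -65.2 101. ]
blue tool shift [ 1.000e-01 -3.000e-01  1.009e+02]
green tool shift [  0.3  64.5 100.9]
yellow pix [116.8 246.1] depth 271.5505888024215
red pix [219.8 246.3] depth 271.5521449583966
blue pix [323.2 246.6] depth 271.57158881182056
green pix [426.3 246.3] depth 271.47526587757676
```

View pics/w2.png

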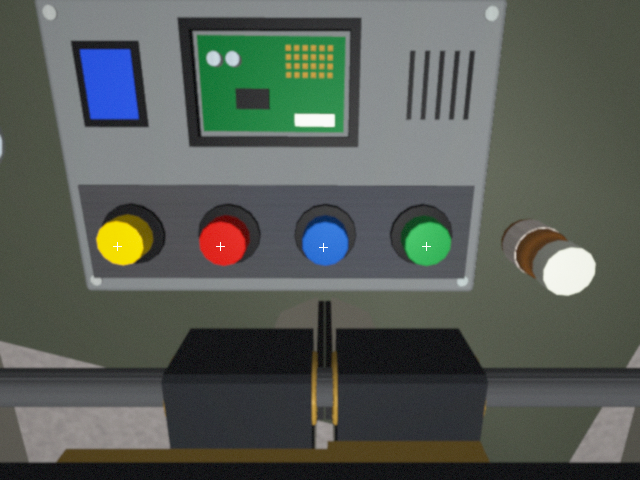

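Markers fall on the caps to within about 2–3 mm (caps about 2 mm further along +x; blue is at (325,243) and its marker at (323,247)). I'll descend on blue with dx +2.

```bash
python3 -m handwheel '[{"claw":0,"dx":2,"dy":0,"dz":40,"rx":0,"ry":0,"rz":0},{"claw":0,"dx":0,"dy":0,"dz":35,"rx":0,"ry":0,"rz":0},{"claw":0,"dx":0,"dy":0,"dz":15,"rx":0,"ry":0,"rz":0},{"claw":0,"dx":0,"dy":0,"dz":5,"rx":0,"ry":0,"rz":0},{"claw":0,"dx":0,"dy":0,"dz":3,"rx":0,"ry":0,"rz":0},{"claw":0,"dx":0,"dy":0,"dz":2,"rx":0,"ry":0,"rz":0},{"claw":0,"dx":0,"dy":0,"dz":2,"rx":0,"ry":0,"rz":0},{"claw":0,"dx":0,"dy":0,"dz":0,"rx":0,"ry":0,"rz":0}]'
```

```text
time: 2.6
tool_pos: [525.0, -140.6, 65.5]
tcp_rot: [3.14, -0.001, 0.295]
contact_force: [0.3, -0.1, 0.2]
grip_width: 0.4
```

```bash
python3 -m handwheel '[{"claw":0,"dx":0,"dy":0,"dz":2,"rx":0,"ry":0,"rz":0},{"claw":0,"dx":0,"dy":0,"dz":1,"rx":0,"ry":0,"rz":0},{"claw":0,"dx":0,"dy":0,"dz":0,"rx":0,"ry":0,"rz":0}]';  python3 -m handwheel '[{"claw":0,"dx":0,"dy":0,"dz":1,"rx":0,"ry":0,"rz":0},{"claw":0,"dx":0,"dy":0,"dz":1,"rx":0,"ry":0,"rz":0},{"claw":0,"dx":0,"dy":0,"dz":0,"rx":0,"ry":0,"rz":0}]'; python3 -m handwheel '[{"claw":0,"dx":0,"dy":0,"dz":1,"rx":0,"ry":0,"rz":0},{"claw":0,"dx":0,"dy":0,"dz":1,"rx":0,"ry":0,"rz":0},{"claw":0,"dx":0,"dy":0,"dz":0,"rx":0,"ry":0,"rz":0}]'
```

```text
time: 2.9
tool_pos: [525.0, -140.6, 62.0]
tcp_rot: [3.14, -0.001, 0.295]
contact_force: [1.5, -1.3, 2.5]
grip_width: 0.5
time: 3.2
tool_pos: [524.7, -140.4, 59.7]
tcp_rot: [3.141, -0.0, 0.295]
contact_force: [2.4, -1.6, 2.1]
grip_width: 0.5
time: 3.5
tool_pos: [524.4, -140.3, 57.6]
tcp_rot: [3.142, 0.0, 0.295]
contact_force: [2.5, -1.5, 2.8]
grip_width: 0.5
```

```bash
python3 -m handwheel '[{"claw":0,"dx":0,"dy":0,"dz":1,"rx":0,"ry":0,"rz":0},{"claw":0,"dx":0,"dy":0,"dz":1,"rx":0,"ry":0,"rz":0},{"claw":0,"dx":0,"dy":0,"dz":0,"rx":0,"ry":0,"rz":0}]'; python3 -m handwheel '[{"claw":0,"dx":0,"dy":0,"dz":-5,"rx":0,"ry":0,"rz":0},{"claw":0,"dx":0,"dy":0,"dz":-20,"rx":0,"ry":0,"rz":0},{"claw":0,"dx":0,"dy":0,"dz":-40,"rx":0,"ry":0,"rz":0},{"claw":0,"dx":0,"dy":0,"dz":-45,"rx":0,"ry":0,"rz":0},{"claw":0,"dx":0,"dy":0,"dz":0,"rx":0,"ry":0,"rz":0}]';python3 look.py w3
```

```text
time: 3.8
tool_pos: [524.4, -140.3, 55.6]
tcp_rot: [3.142, 0.0, 0.295]
contact_force: [1.5, -0.5, 4.0]
grip_width: 0.5
time: 4.3
tool_pos: [526.6, -141.1, 171.3]
tcp_rot: [3.136, -0.007, 0.295]
contact_force: [0.3, -0.4, -0.0]
grip_width: 0.8
4.3 [ 526.6 -141.1  171.3] [ 3.136 -0.007  0.295] [ 0.33 -0.4  -0.04] 0.8
yellow tool shift [  -4.3 -132.   104.5]
red tool shift [ -4.5 -67.2 104.9]
blue tool shift [ -4.7  -2.3 105.3]
green tool shift [ -4.5  62.5 105.6]
yellow pix [117.3 251.3] depth 276.35275713738224
red pix [218.7 251.3] depth 276.74673213635833
blue pix [320.1 251.4] depth 277.1593379938059
green pix [421. 251.] depth 277.4576618770147
```

View pics/w3.png

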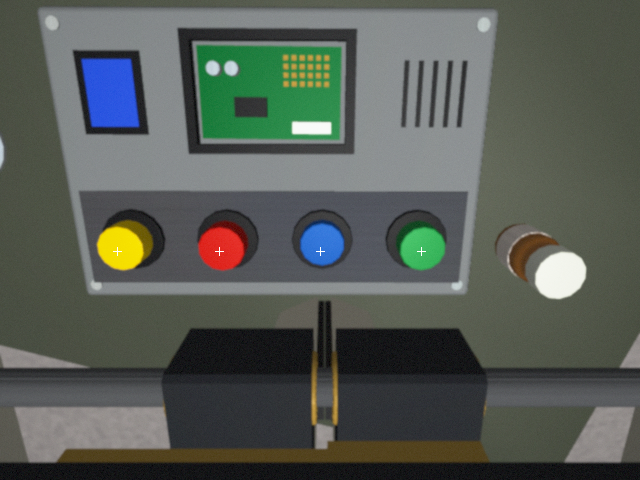

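Blue (322,243) now sits low in its bezel, while yellow, red and green still stand tall. Next I'll go over yellow.

```bash
python3 -m handwheel '[{"claw":0,"dx":0,"dy":-43,"dz":0,"rx":0,"ry":0,"rz":0},{"claw":0,"dx":0,"dy":-43,"dz":0,"rx":0,"ry":0,"rz":0},{"claw":0,"dx":0,"dy":-43,"dz":0,"rx":0,"ry":0,"rz":0},{"claw":0,"dx":0,"dy":0,"dz":0,"rx":0,"ry":0,"rz":0},{"claw":0,"dx":0,"dy":0,"dz":0,"rx":0,"ry":0,"rz":0}]';python3 look.py w4
```

```text
time: 4.85
tool_pos: [485.8, -16.0, 164.7]
tcp_rot: [-3.141, 0.003, 0.297]
contact_force: [-0.6, 0.1, 0.2]
grip_width: 0.3
4.85 [485.8 -16.  164.7] [-3.141e+00  3.000e-03  2.970e-01] [-0.59  0.11  0.2 ] 0.3
yellow tool shift [-0.7  0.2 98.7]
red tool shift [-1.  65.  98.6]
blue tool shift [ -1.3 129.9  98.6]
green tool shift [ -1.3 194.7  98.5]
yellow pix [324.  248.9] depth 269.6990245054542
red pix [427.7 249.4] depth 269.72076796713054
blue pix [531.8 249.9] depth 269.76055878970044
green pix [635.6 249.9] depth 269.6838731418075
```

View pics/w4.png

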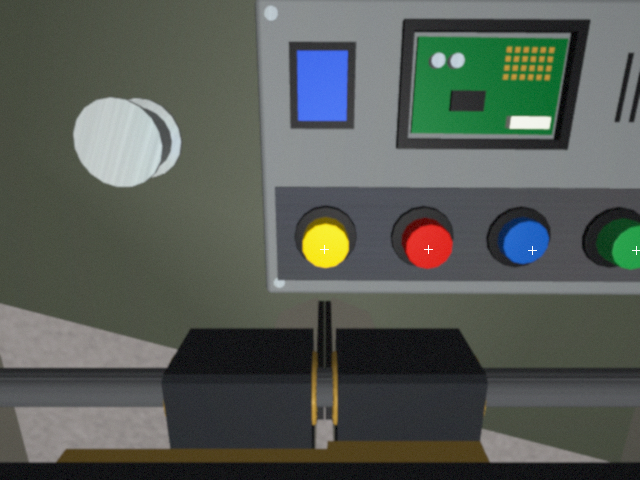

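Yellow at (325,244) is about 2 mm ahead of the tool in +x. I'll press it.

```bash
python3 -m handwheel '[{"claw":0,"dx":2,"dy":0,"dz":40,"rx":0,"ry":0,"rz":0},{"claw":0,"dx":0,"dy":0,"dz":35,"rx":0,"ry":0,"rz":0},{"claw":0,"dx":0,"dy":0,"dz":15,"rx":0,"ry":0,"rz":0},{"claw":0,"dx":0,"dy":0,"dz":5,"rx":0,"ry":0,"rz":0},{"claw":0,"dx":0,"dy":0,"dz":3,"rx":0,"ry":0,"rz":0},{"claw":0,"dx":0,"dy":0,"dz":2,"rx":0,"ry":0,"rz":0},{"claw":0,"dx":0,"dy":0,"dz":2,"rx":0,"ry":0,"rz":0},{"claw":0,"dx":0,"dy":0,"dz":0,"rx":0,"ry":0,"rz":0}]'; python3 -m handwheel '[{"claw":0,"dx":0,"dy":0,"dz":1,"rx":0,"ry":0,"rz":0},{"claw":0,"dx":0,"dy":0,"dz":1,"rx":0,"ry":0,"rz":0},{"claw":0,"dx":0,"dy":0,"dz":1,"rx":0,"ry":0,"rz":0},{"claw":0,"dx":0,"dy":0,"dz":0,"rx":0,"ry":0,"rz":0}]'
```

```text
time: 5.7
tool_pos: [489.4, -16.6, 64.3]
tcp_rot: [3.141, -0.001, 0.295]
contact_force: [1.3, -0.3, -0.4]
grip_width: 0.4
time: 6.1
tool_pos: [489.3, -16.4, 60.9]
tcp_rot: [3.141, -0.001, 0.295]
contact_force: [0.1, -1.7, 3.0]
grip_width: 0.5
```

```bash
python3 -m handwheel '[{"claw":0,"dx":0,"dy":0,"dz":1,"rx":0,"ry":0,"rz":0},{"claw":0,"dx":0,"dy":0,"dz":1,"rx":0,"ry":0,"rz":0},{"claw":0,"dx":0,"dy":0,"dz":1,"rx":0,"ry":0,"rz":0},{"claw":0,"dx":0,"dy":0,"dz":0,"rx":0,"ry":0,"rz":0}]'; python3 -m handwheel '[{"claw":0,"dx":0,"dy":0,"dz":1,"rx":0,"ry":0,"rz":0},{"claw":0,"dx":0,"dy":0,"dz":1,"rx":0,"ry":0,"rz":0},{"claw":0,"dx":0,"dy":0,"dz":0,"rx":0,"ry":0,"rz":0}]'; python3 -m handwheel '[{"claw":0,"dx":0,"dy":0,"dz":-5,"rx":0,"ry":0,"rz":0},{"claw":0,"dx":0,"dy":0,"dz":-20,"rx":0,"ry":0,"rz":0},{"claw":0,"dx":0,"dy":0,"dz":-40,"rx":0,"ry":0,"rz":0},{"claw":0,"dx":0,"dy":0,"dz":-45,"rx":0,"ry":0,"rz":0},{"claw":0,"dx":0,"dy":0,"dz":0,"rx":0,"ry":0,"rz":0},{"claw":0,"dx":0,"dy":0,"dz":0,"rx":0,"ry":0,"rz":0}]';python3 look.py w5
```

```text
time: 6.5
tool_pos: [488.9, -16.2, 57.6]
tcp_rot: [3.142, -0.0, 0.295]
contact_force: [1.9, -1.5, 2.6]
grip_width: 0.3
time: 6.8
tool_pos: [488.9, -16.2, 55.6]
tcp_rot: [3.142, -0.0, 0.295]
contact_force: [3.2, -0.2, 3.8]
grip_width: 0.6
time: 7.4
tool_pos: [488.4, -16.1, 166.2]
tcp_rot: [3.141, -0.0, 0.295]
contact_force: [0.7, 1.0, -0.5]
grip_width: 0.3
7.4 [488.4 -16.1 166.2] [ 3.141 -0.     0.295] [ 0.72  0.98 -0.51] 0.3
yellow tool shift [ -3.4  -0.7 100.2]
red tool shift [ -3.6  64.1 100.2]
blue tool shift [ -3.8 129.  100.2]
green tool shift [ -3.6 193.8 100.2]
yellow pix [322.5 252.2] depth 271.9658211677189
red pix [425.4 252.4] depth 272.01271373126974
blue pix [528.6 252.7] depth 272.0775714223006
green pix [631.5 252.5] depth 272.0268884228289
```

View pics/w5.png

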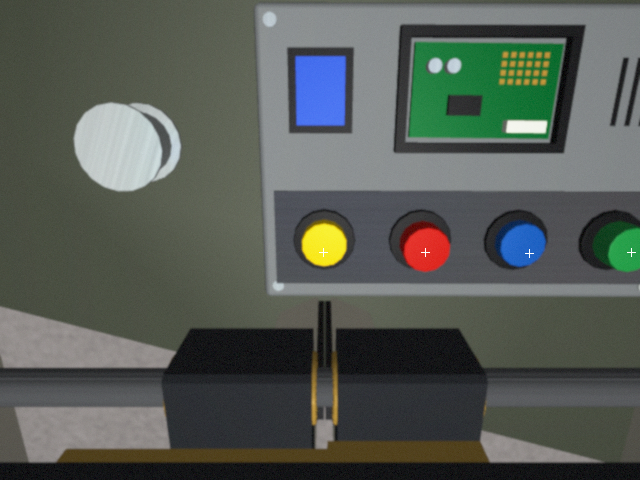

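Yellow (323,243) is down like blue, and red is still up. Next is green: dy +194.

```bash
python3 -m handwheel '[{"claw":0,"dx":0,"dy":39,"dz":0,"rx":0,"ry":0,"rz":0},{"claw":0,"dx":0,"dy":39,"dz":0,"rx":0,"ry":0,"rz":0},{"claw":0,"dx":0,"dy":39,"dz":0,"rx":0,"ry":0,"rz":0},{"claw":0,"dx":0,"dy":39,"dz":0,"rx":0,"ry":0,"rz":0},{"claw":0,"dx":0,"dy":38,"dz":0,"rx":0,"ry":0,"rz":0},{"claw":0,"dx":0,"dy":0,"dz":0,"rx":0,"ry":0,"rz":0},{"claw":0,"dx":0,"dy":0,"dz":0,"rx":0,"ry":0,"rz":0}]';python3 look.py w6
```

```text
time: 8.15
tool_pos: [543.9, -201.9, 163.4]
tcp_rot: [-3.138, 0.003, 0.293]
contact_force: [-0.3, 0.3, -0.7]
grip_width: 0.4
8.15 [ 543.9 -201.9  163.4] [-3.138e+00  3.000e-03  2.930e-01] [-0.33  0.33 -0.73] 0.4
yellow tool shift [  -2.6 -194.2   98.1]
red tool shift [  -2.6 -129.5   97.8]
blue tool shift [ -2.6 -64.5  97.6]
green tool shift [-2.3  0.2 97.4]
yellow pix [ 12.4 251.9] depth 269.6862619259595
red pix [116.  252.1] depth 269.46870156506793
blue pix [220.1 252.3] depth 269.2685243190341
green pix [324. 252.] depth 268.9523313424227
```

View pics/w6.png

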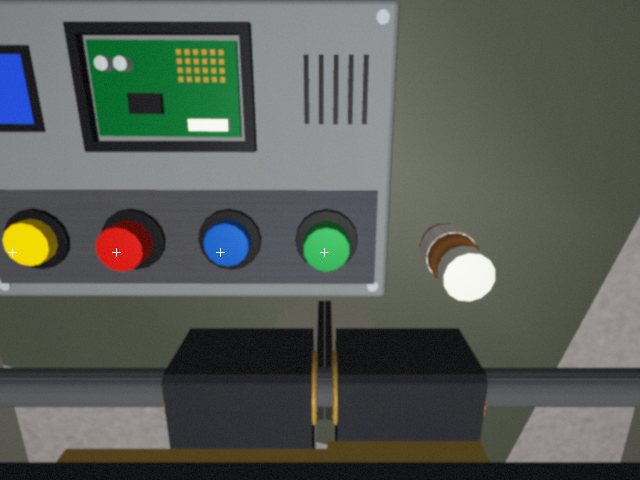

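Green (327,248) is within about 2 mm of the tool axis. I'll press it.

```bash
python3 -m handwheel '[{"claw":0,"dx":0,"dy":1,"dz":40,"rx":0,"ry":0,"rz":0},{"claw":0,"dx":0,"dy":0,"dz":35,"rx":0,"ry":0,"rz":0},{"claw":0,"dx":0,"dy":0,"dz":15,"rx":0,"ry":0,"rz":0},{"claw":0,"dx":0,"dy":0,"dz":5,"rx":0,"ry":0,"rz":0},{"claw":0,"dx":0,"dy":0,"dz":3,"rx":0,"ry":0,"rz":0},{"claw":0,"dx":0,"dy":0,"dz":2,"rx":0,"ry":0,"rz":0},{"claw":0,"dx":0,"dy":0,"dz":0,"rx":0,"ry":0,"rz":0}]'; python3 -m handwheel '[{"claw":0,"dx":0,"dy":0,"dz":1,"rx":0,"ry":0,"rz":0},{"claw":0,"dx":0,"dy":0,"dz":1,"rx":0,"ry":0,"rz":0},{"claw":0,"dx":0,"dy":0,"dz":1,"rx":0,"ry":0,"rz":0},{"claw":0,"dx":0,"dy":0,"dz":0,"rx":0,"ry":0,"rz":0}]'
```

```text
time: 8.9
tool_pos: [545.9, -202.8, 66.5]
tcp_rot: [3.141, -0.001, 0.295]
contact_force: [-0.3, -0.4, 0.4]
grip_width: 0.4
time: 9.3
tool_pos: [545.9, -203.1, 63.1]
tcp_rot: [3.141, -0.001, 0.295]
contact_force: [0.8, -0.0, 2.6]
grip_width: 0.2
```

```bash
python3 -m handwheel '[{"claw":0,"dx":0,"dy":0,"dz":1,"rx":0,"ry":0,"rz":0},{"claw":0,"dx":0,"dy":0,"dz":1,"rx":0,"ry":0,"rz":0},{"claw":0,"dx":0,"dy":0,"dz":1,"rx":0,"ry":0,"rz":0},{"claw":0,"dx":0,"dy":0,"dz":1,"rx":0,"ry":0,"rz":0},{"claw":0,"dx":0,"dy":0,"dz":1,"rx":0,"ry":0,"rz":0},{"claw":0,"dx":0,"dy":0,"dz":0,"rx":0,"ry":0,"rz":0}]'; python3 -m handwheel '[{"claw":0,"dx":0,"dy":0,"dz":1,"rx":0,"ry":0,"rz":0},{"claw":0,"dx":0,"dy":0,"dz":1,"rx":0,"ry":0,"rz":0},{"claw":0,"dx":0,"dy":0,"dz":0,"rx":0,"ry":0,"rz":0}]'; python3 -m handwheel '[{"claw":0,"dx":0,"dy":0,"dz":-5,"rx":0,"ry":0,"rz":0},{"claw":0,"dx":0,"dy":0,"dz":-20,"rx":0,"ry":0,"rz":0},{"claw":0,"dx":0,"dy":0,"dz":-40,"rx":0,"ry":0,"rz":0},{"claw":0,"dx":0,"dy":0,"dz":-45,"rx":0,"ry":0,"rz":0},{"claw":0,"dx":0,"dy":-32,"dz":0,"rx":0,"ry":0,"rz":0},{"claw":0,"dx":0,"dy":-32,"dz":0,"rx":0,"ry":0,"rz":0},{"claw":0,"dx":0,"dy":0,"dz":0,"rx":0,"ry":0,"rz":0},{"claw":0,"dx":0,"dy":0,"dz":0,"rx":0,"ry":0,"rz":0}]';python3 look.py w7
```

```text
time: 9.9
tool_pos: [545.6, -203.0, 57.6]
tcp_rot: [3.141, -0.0, 0.295]
contact_force: [3.4, -0.5, 3.4]
grip_width: 0.8
time: 10.2
tool_pos: [545.5, -202.9, 55.6]
tcp_rot: [3.141, 0.0, 0.295]
contact_force: [2.9, -1.6, 4.0]
grip_width: 0.5
time: 11.0
tool_pos: [526.2, -141.1, 165.6]
tcp_rot: [-3.141, 0.001, 0.296]
contact_force: [0.8, 0.4, 0.2]
grip_width: 0.3
11.0 [ 526.2 -141.1  165.6] [-3.141e+00  1.000e-03  2.960e-01] [0.82 0.38 0.21] 0.3
yellow tool shift [  -3.  -131.3   99.7]
red tool shift [ -3.2 -66.5  99.7]
blue tool shift [-3.5 -1.6 99.6]
green tool shift [-3.4 63.2 99.6]
yellow pix [114.6 251.8] depth 271.35971327555995
red pix [217.7 252.1] depth 271.38971108588146
blue pix [321.2 252.6] depth 271.43771553378906
green pix [424.3 252.4] depth 271.36963954657955
```

View pics/w7.png

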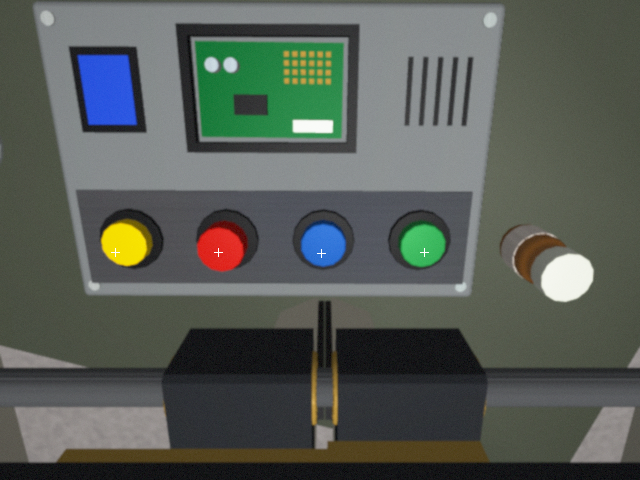

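Yellow (127,243), blue (323,243) and green (422,243) sit low. Red (222,246) still stands tall, and the board and jar haven't moved. I'll hand in.

```bash
python3 -c "
from plant import bot
bot.close_job();print(bot.get_obs()['time'])"
```

```text
the job is handed in; nothing more can be done
the job is handed in; nothing more can be done
```

I pressed the blue, yellow and green keys in that order with closed fingertips, lifted the arm clear and handed the job in at about 11 s of the 59 s allowed.

- **Presses:** each key was pushed until the fingertips were about 55.6 mm above the bench. That is about 10 mm below a fully raised cap, so each key should be at least 9 mm down. The upward force was about 4 N at the bottom of each press. Sideways readings reached about 3.4 N, so the total stayed well under 15 N.
- **Last wrist picture:** the blue, yellow and green caps sit low in their bezels and the red cap still stands up. The board is in its nest and the flux jar is where it was.
- **Spool and cutters:** the spool looked unmoved in the pictures taken over yellow. The cutters and spool were not in the last picture; the fingers never went near either.
- **Disagreements:** my first two move commands were refused because their rows lacked some keys; nothing moved. My key positions from the top camera were about 2–3 mm off in the wrist view. I corrected for that before pressing blue and yellow, and for green I made a 1 mm correction.

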